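# Load print heads into the service cradle and clamp them

## Task

Lift every print head off its peg on the hook stand and seat it upright, fully down, in the cradle bay of its own colour; the heads can only be taken off the pegs by their 40 mm apart sides, where the bay's tall cheeks come, so stand each head on the bench first and take it anew by its front and back. When all heads are in, turn the black thumbscrew clockwise until it seats and the brass bar clamps them, stop when the resistance rises without forcing it further, and leave the other things on the bench alone.

Things in the scene. Friction and masses are not known exactly. Their poses are not given: they have to be found in the camera images.
- stand: Hook stand, fixed: grey crossbar 270 mm long (y), 12 mm thick, from 83 to 125 mm above the bench, on a post at each end; origin at the middle of its foot, front face at own x = -6 mm. Three pegs at own y = -95, 0, +95 mm stick out to own -x. Heads hang with their origin at own x = -27 mm, 6 mm in front of the crossbar, so no finger fits behind them.
- peg1_tip (a point): Tip of the middle peg, at own x = -58 mm, y = 0 of the stand, 128 mm above the bench. The pegs are 8 mm thick steel and rise towards the tip at 15 degrees. To take a head off: raise it about 7 mm (there is 15 mm of room), then draw it outwards and up along the peg by 50 mm or more. The bench between the robot and the middle (about 0.43 m ahead) is clear.
- cradle: Service cradle, fixed: base plate 85 x 168 x 8 mm, origin under its middle bay. Three bays along own y, 52.5 mm apart, 46.5 mm wide between 6 mm cheeks, tops 60 mm above the bench. Corner lips (to 54 mm) leave slots 38.5 mm wide at front and back for fingers; between them low stops to 21 mm: back stop at own x = +15.5 mm, front: brass bar; lips at x = +16.5 and -22.5 mm.
- bay_cyan (a point): Cyan bay of the cradle, cyan tags on the base plate before and behind it. Point: centre of the bay floor when clamped, 8 mm above the bench; axes as the cradle's. A head seats with its origin here (before clamping, up to 4.5 mm to own -x), own x along the cradle's x, own y across the cheeks.
- bay_magenta (a point): Magenta bay of the cradle, magenta tags on the base plate before and behind it. Point: centre of the bay floor when clamped, 8 mm above the bench; axes as the cradle's. A head seats with its origin here (before clamping, up to 4.5 mm to own -x), own x along the cradle's x, own y across the cheeks.
- bay_yellow (a point): Yellow bay of the cradle, yellow tags on the base plate before and behind it. Point: centre of the bay floor when clamped, 8 mm above the bench; axes as the cradle's. A head seats with its origin here (before clamping, up to 4.5 mm to own -x), own x along the cradle's x, own y across the cheeks.
- thumbscrew (a joint): Turn of the black thumbscrew, rad, growing clockwise seen from above. Starts loose (0 to 0.9), turns easily (0.04 N m), seats at 4.0; beyond that resistance rises like a stiff spring (springs back when let go); past 4.6 is forced. It drives the clamp bar 1.125 mm per rad to own +x of the cradle: room between bar and back stop 35.5 mm at 0, 31 mm at 4.0.
- screw_grip (a point): Point on the thumbscrew's vertical axis at the height to grip, 60 mm above the bench. The knurled knob is 30 mm in diameter and spans 46 to 72 mm above the bench, at own y = -135 mm of the cradle; grip anywhere across it.
- head_cyan: Cyan print head: black box 30 (own x) x 40 (y) x 50 mm tall, cyan panels on top and on the two 40 mm wide faces, about 0.14 kg. Origin: centre of underside, z up. A 5 mm wire bail in the y-z plane arches from y = +-16 mm on top up to z = 78.5 mm; it hangs by this, underside 52 mm above the bench, own x along the stand's x. Stands steadily. Either way round will do. None if absent or held.
- head_magenta: Magenta print head: black box 30 (own x) x 40 (y) x 50 mm tall, magenta panels on top and on the two 40 mm wide faces, about 0.14 kg. Origin: centre of underside, z up. A 5 mm wire bail in the y-z plane arches from y = +-16 mm on top up to z = 78.5 mm; it hangs by this, underside 52 mm above the bench, own x along the stand's x. Stands steadily. Either way round will do. None if absent or held.
- head_yellow: Yellow print head: black box 30 (own x) x 40 (y) x 50 mm tall, yellow panels on top and on the two 40 mm wide faces, about 0.14 kg. Origin: centre of underside, z up. A 5 mm wire bail in the y-z plane arches from y = +-16 mm on top up to z = 78.5 mm; it hangs by this, underside 52 mm above the bench, own x along the stand's x. Stands steadily. Either way round will do. None if absent or held.
- blue_cup: Blue plastic cup, 72 mm wide, 55 mm high; bystander, leave alone. Origin: centre of its underside.
- driver: Screwdriver lying on the bench, 170 mm long; bystander, leave alone. Origin near its middle, on the underside.
- gear_a: White plastic gear, 36 mm across; bystander, leave alone. Origin: centre of its underside.
Not all that is in view belongs to the job. Leave any red look-alike of the head_cyan alone.

How it is judged:
By the outcome, as a careful person would: the job done as asked, in the order asked, and still so for the second after the job is handed in, with the robot touching nothing.
Of head_cyan, head_magenta, head_yellow only 2 to 3 are there at a start; the rules pass over those that are not, and their reading is None.
At some moment in a run one of head_cyan, head_magenta, head_yellow may be knocked a few centimetres aside while the robot is not near it.
Once in a run the grip may slacken for a moment while it holds something.
It also fails if it takes over 210 s, if anything falls off the work surface, if the arm or the gripper's body presses on something with over 40 N, if the wrist force passes 120 N, or if a joint passes its speed limit or range.

## Robot

A 6-joint arm with a two-finger parallel gripper is mounted at the origin on the work surface. World frame = base frame: x ahead of the robot, y to its left, z up, the work surface at z = 0. Lengths are in m, angles in rad, forces in N, time in s.
With the tool pointing down it reaches from about 0.25 to 0.775 m from the base axis. Payload 4 kg.
Tool frame: the origin (TCP) lies midway between the tips of the shut fingers; the grasp point (between the pads) lies 19 mm behind it; z points along the fingers, y is the direction in which the jaws open and shut (so a half turn about z gives the same grasp; the last joint's range is limited). The gripper opens to 94 mm and grips with 3 to 60 N. Pads are 16 mm wide; open, the fingers measure 119 mm over their backs; the gripper's body (75 mm by 177 mm) begins 78 mm behind the grasp point.
Start: joints at [1.022, 0.087, 1.371, -0, 1.684, -0.103], TCP at [0.237, 0.496, 0.206] pointing down, gripper open.
Joint ranges: [-3.1, 3.1], [-0.76, 2.03], [0.27, 2.55], [-1.08, 4.22], [0.17, 2.65], [-2.57, 2.57]. Speed limits (rad/s): [2.79, 2.79, 3.14, 3.14, 3.14, 3.14].

## Interface

Orientations are given as [roll, pitch, yaw] about the fixed x, y, z axes, in that order (R = Rz(yaw) Ry(pitch) Rx(roll)).
In Python, from bench import robot, cams gives the robot as it stands.
- The arm moves only by the tool step_arm, never from a script. Its argument "plan" is a list that holds one entry, the list of rows, each a list of 5 numbers: the shift along the world's x, y, z in mm, then the turn about the world's z in rad, then the opening in per cent of the stroke, from 0 (shut) to 100 (fully open). In form: [[[tx, ty, tz, turn, fingers], ...]]. A call has 1 to 8 rows; each row is the pose to reach, as a shift and turn from the pose commanded when the call began; what a row does not reach only later rows make up. A row lasts 1/12 s, in which the tool goes at most 41.7 mm and 7.16 degrees, less where a joint would pass 70% of its speed; a pose out of reach is approached as far as the arm can. A call with a gripper value outside its range is refused whole. The fingers move at their own pace and stop on an object; the grip force is fixed at half the most. Time passes only in rows, so rows that repeat a pose let the fingers close. It gives the time, the measured TCP pose, the force and the opening at its end, in the units of the state.
- robot.get_obs(): the state, without advancing time (a new reading comes with each control period).
- cams.snapshot(name): name is "scene" or "top" or "wrist"; returns a dict with "frame" (384x512x3 uint8, red, green, blue), "camera_matrix" (3x3 intrinsics, pixels), "origin" and "attitude" of the camera in the world; the wrist camera has in their place "T_tool_cam" (4x4, takes a point from camera to tool coordinates, whose origin is the TCP and whose axes are the flange's). Camera axes: x right, y down, z forward; pixel columns grow to the right and rows downward; lengths in m; the calibration is good to about 2 mm. A picture is of the moment at which its call begins: read the wrist's pose just before it. There is no depth.
- robot.close_job(): hands the job in, once; it reports no verdict.
The state is a dict: "time": time; "joint_positions": joint angles; "qvel": joint speeds; "joint_torque": joint torques, N m; "tool_pos": TCP position; "ee_rot": TCP orientation; "wrist_force": force on the tool from outside, world axes, zero at the start; "wrist_torque": the same for the moment, N m; "width": finger opening in m.
Only numpy, scipy, OpenCV 4.12 (cv2) and the standard library are available. Lean on these libraries where they do the work, as an engineer would, in place of code of your own. Each camera call takes 0.05 s, during which the arm holds its last target. There are 200 camera calls.

## Working session

There is one attempt and no reset: what is moved stays moved. The work goes in short steps, Python scripts to look and compute and a tool call to move; the robot and the scene stay as the last step left them, time stands still between calls to the robot, and variables do not carry over. Pictures are saved under pics/ and viewed, about 12 in all and at most 16, crops included, and the job is handed in when it is done.

Besides the shell and the picture viewer there is one more tool, called after "Call:" by a JSON object that holds its "fn" and its "kwargs", one argument or row to a line. step_arm: Moves the arm, as the interface text tells. Its arguments: {"type":"object","properties":{"plan":{"type":"array"}},"required":["plan"]}

```bash
mkdir -p pics; cat > h.py <<'E'
import numpy as np, cv2
from scipy.spatial.transform import Rotation as R
from bench import robot, cams
def snap(n,f=None):
    o=robot.get_obs(); s=cams.snapshot(n)
    if n=='wrist':
        T=np.eye(4); T[:3,:3]=R.from_euler('xyz',o['ee_rot']).as_matrix(); T[:3,3]=o['tool_pos']
        T=T@np.array(s['T_tool_cam'])
    else:
        T=np.eye(4); a=np.array(s['attitude'],float)
        T[:3,:3]=a if a.shape==(3,3) else (R.from_euler('xyz',a).as_matrix() if a.size==3 else R.from_quat(a).as_matrix())
        T[:3,3]=s['origin']
    np.savez(f'{f or n}.npz',T=T,K=s['camera_matrix'],im=s['frame'])
    return s['frame'][:,:,::-1].copy()
def pt(f,u,v,z):
    d=np.load(f+'.npz'); r=d['T'][:3,:3]@np.linalg.inv(d['K'])@[u,v,1]; o=d['T'][:3,3]
    return o+r*(z-o[2])/r[2]
def pix(f,p):
    d=np.load(f+'.npz'); T=np.linalg.inv(d['T']); q=d['K']@(T[:3,:3]@np.array(p)+T[:3,3]); return q[:2]/q[2]
E
python3 - <<'E'
from h import *
a=snap('scene'); b=snap('top')
cv2.imwrite('pics/s0.png',cv2.resize(a,(768,576)));cv2.imwrite('pics/t0.png',cv2.resize(b,(768,576)))
s=cams.snapshot('top'); print(s['attitude'],s['origin'],s['camera_matrix']); s=cams.snapshot('scene');print(s['attitude'],s['origin']); print(robot.get_obs())
E
```

```text
[-3.02894396 -0.00560886 -1.57494719] [0.41486294 0.01399164 0.96891207] [[360.02500024   0.         254.45058698]
 [  0.         360.02500024 191.2867414 ]
 [  0.           0.           1.        ]]
[-2.15762297 -0.00836375  1.72940239] [1.30203905 0.14311724 0.64115265]
{'time': 0.2, 'joint_positions': array([ 1.02192397e+00,  8.77095471e-02,  1.37165395e+00, -2.86518267e-05,
        1.68362709e+00, -1.03115382e-01]), 'qvel': array([-5.68526165e-05, -1.34623230e-03, -4.52339573e-03, -2.26421806e-04,
        1.60408903e-03,  6.89273828e-04]), 'joint_torque': array([ 7.33017077e-04, -3.40130138e+01, -3.02403760e+01,  7.17600505e-02,
        2.99886719e-02, -1.06441173e-04]), 'tool_pos': array([0.23697009, 0.49595495, 0.20474288]), 'ee_rot': array([-3.14019921e+00, -1.15570244e-04,  2.69583239e+00]), 'wrist_force': array([0.25496501, 0.12923296, 0.7545668 ]), 'wrist_torque': array([-0.01884587,  0.01414735,  0.00248237]), 'width': 0.09403107153502024}
```

View pics/s0.png

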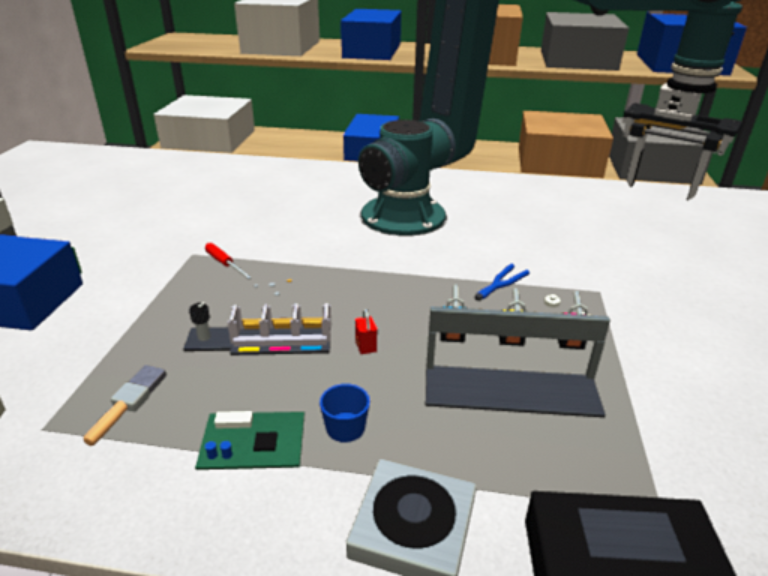

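View pics/t0.png

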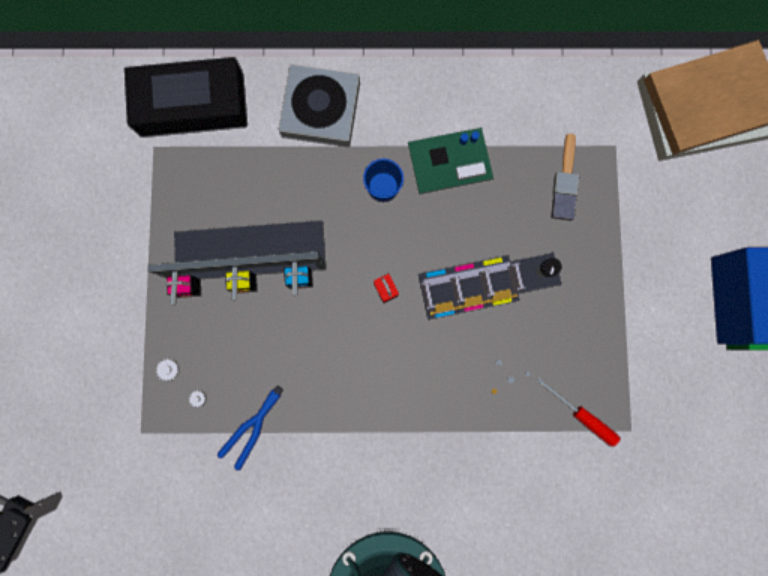

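Top view (768-scale): the heads hang at magenta (180,286), yellow (238,281) and cyan (297,276). The red decoy stands alone at (385,288). The cradle is around (470,287) and the thumbscrew knob at (551,267). In one crop I'll check the heads and cradle more closely.

```bash
python3 - <<'E'
import numpy as np,cv2
im=np.load('top.npz')['im'][:,:,::-1]
a=im[140:205,95:225]; b=im[162:217,270:380]
a=cv2.resize(a,(780,390),interpolation=cv2.INTER_CUBIC); b=cv2.resize(b,(770,385),interpolation=cv2.INTER_CUBIC)
cv2.imwrite('pics/a.png',cv2.resize(np.vstack([a[:300],cv2.copyMakeBorder(b[:300],0,0,0,10,0)]),None,fx=1,fy=1))
E
```

```text
(no output)
```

View pics/a.png

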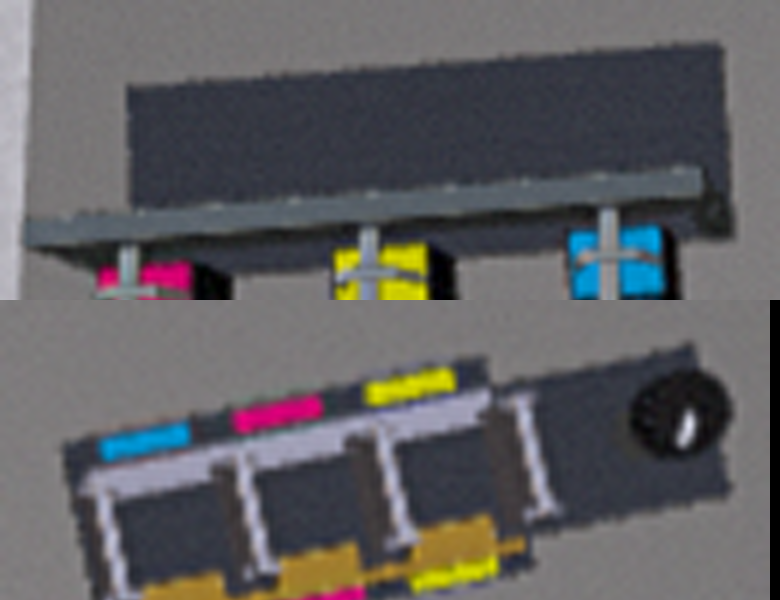

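The crop confirms magenta, yellow and cyan heads hanging on pegs, no red ones among them. In the cradle the back tags run cyan, magenta, yellow from left to right. The knob is at crop (682,413).

```bash
python3 - <<'E'
from h import *
np.set_printoptions(precision=4,suppress=True)
A=lambda x,y,z:pt('top',95+x/6-.4,140+y/6-.4,z); B=lambda x,y,z:pt('top',270+x/7-.4,162+(y-300)/7-.4,z)
l,r=A(26,233,.125),A(700,183,.125); print(l,r,np.linalg.norm(l-r)); m=(l+r)/2
d=(l-r)[:2]/np.linalg.norm((l-r)[:2]); yaw=np.arctan2(-d[0],d[1]); print('stand mid',m,'yaw',yaw)
# knob, tags, cheeks
k=B(682,413,.072); print('knob',k)
t=[B(145,442,.008),B(278,413,.008),B(411,385,.008)]; print('tags',t)
for p,q in [((95,485),(120,590)),((240,455),(265,572)),((380,425),(405,540)),((520,398),(545,512))]: print('cheek',B(*p,.06),B(*q,.06))
d=(t[0]-t[2])[:2]; print('yaw tag',np.arctan2(-d[0],d[1]),np.linalg.norm(d)); 
for c in [(180,286),(238,281),(297,276)]: print(pt('top',c[0]/1.5,c[1]/1.5,.102))
E
```

```text
[0.5422 0.3762 0.125 ] [0.5613 0.1111 0.125 ] 0.26574595301696946
stand mid [0.5517 0.2437 0.125 ] yaw 0.07195674217174211
knob [ 0.5497 -0.2756  0.072 ]
tags [array([ 0.5487, -0.0886,  0.008 ]), array([ 0.5598, -0.1401,  0.008 ]), array([ 0.5706, -0.1918,  0.008 ])]
cheek [ 0.5258 -0.0646  0.06  ] [ 0.4875 -0.0732  0.06  ]
cheek [ 0.5366 -0.1176  0.06  ] [ 0.4938 -0.1258  0.06  ]
cheek [ 0.5474 -0.1689  0.06  ] [ 0.5053 -0.1769  0.06  ]
cheek [ 0.5572 -0.2204  0.06  ] [ 0.5153 -0.2281  0.06  ]
yaw tag 0.20898894515496524 0.10545138250475519
[0.5156 0.3339 0.102 ]
[0.5234 0.2407 0.102 ]
[0.5312 0.1456 0.102 ]
```

Call:
{"fn": "step_arm", "kwargs": {
  "plan": [
    [[20,-25,0,0.06,100],[55,-60,0,0.16,100],[85,-95,0,0.26,100],[115,-130,0,0.36,100],[145,-165,0,0.45,100],[175,-200,0,0.518,100],[205,-235,0,0.518,100],[230,-265,0,0.518,100]]
  ]
}}

```text
time: 0.87
tool_pos: [0.4504, 0.2504, 0.2055]
ee_rot: [3.141, 0.0, -3.069]
wrist_force: [0.5, 0.5, 1.0]
width: 0.0938
```

Call:
{"fn": "step_arm", "kwargs": {
  "plan": [
    [[20,-25,0,0,100],[42,-55,0,0,100],[58,-75,0,0,100],[64,-84,0,0,100],[64,-84,0,0,100],[64,-84,0,0,100]]
  ]
}}

```text
time: 1.37
tool_pos: [0.513, 0.1686, 0.2052]
ee_rot: [3.141, -0.001, -3.07]
wrist_force: [0.4, 0.4, -0.1]
width: 0.0941
```

```bash
python3 - <<'E'
from h import *
o=robot.get_obs(); print(o['time'],o['tool_pos'],o['ee_rot'],o['joint_positions'])
cv2.imwrite('pics/w1.png',cv2.resize(snap('wrist','w1'),(768,576)))
for p in [(.5316,.1470,.102),(.5316,.1470,.1305),(.5248,.2418,.102)]: print(pix('w1',p)*1.5)
E
```

```text
1.3667 [0.5130462  0.16861504 0.20521686] [ 3.14061293e+00 -1.15851497e-03 -3.06985872e+00] [ 2.11795784e-01  6.57679816e-02  1.39414945e+00  1.13898433e-03
  1.68268554e+00 -1.43060731e+00]
[346.26949837 316.51616299]
[342.15477348 333.03002311]
[509.08570929 316.5659835 ]
```

View pics/w1.png

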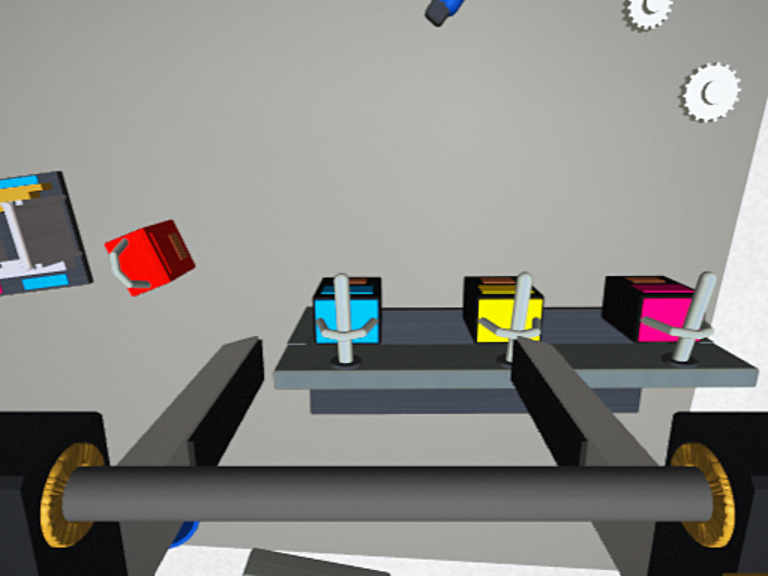

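The wrist picture puts the cyan head's top centre at (348,317), 2 px from the prediction, and the yellow at (509,318), which also matches. Now descending on cyan and gripping.

Call:
{"fn": "step_arm", "kwargs": {
  "plan": [
    [[10,-12,-10,0,100],[18.5,-21.5,-30,0,100],[18.5,-21.5,-60,0,100],[18.5,-21.5,-90,0,100],[18.5,-21.5,-120,0,100],[18.5,-21.5,-141,0,100],[18.5,-21.5,-141,0,100],[18.5,-21.5,-141,0,100]]
  ]
}}

```text
time: 2.08
tool_pos: [0.5304, 0.1481, 0.0637]
ee_rot: [3.141, -0.003, -3.067]
wrist_force: [0.2, 0.5, -0.2]
width: 0.0939
```

Call:
{"fn": "step_arm", "kwargs": {
  "plan": [
    [[0,0,0,0,20],[0,0,0,0,20],[0,0,0,0,20],[0,0,0,0,20],[0,0,0,0,20],[0,0,0,0,20],[0,0,0,0,20],[0,0,0,0,20]]
  ]
}}

```text
time: 2.75
tool_pos: [0.5321, 0.1465, 0.0645]
ee_rot: [3.142, 0.0, -3.07]
wrist_force: [0.3, 0.7, -0.9]
width: 0.0442
```

Call:
{"fn": "step_arm", "kwargs": {
  "plan": [
    [[0,0,0,0,10],[0,0,0,0,10],[0,0,0,0,10],[0,0,0,0,10]]
  ]
}}

```text
time: 3.08
tool_pos: [0.532, 0.1464, 0.0644]
ee_rot: [-3.141, -0.0, -3.07]
wrist_force: [-0.3, -1.9, 0.2]
width: 0.0398
```

Call:
{"fn": "step_arm", "kwargs": {
  "plan": [
    [[0,0,4,0,10],[0,0,7,0,10],[0,0,7,0,10],[-10,-0.7,10,0,10],[-22,-1.5,13,0,10],[-36,-2.5,17,0,10],[-52,-3.5,21,0,10],[-70,-5,26,0,10]]
  ]
}}

```text
time: 3.75
tool_pos: [0.4606, 0.1417, 0.0904]
ee_rot: [3.141, -0.001, -3.069]
wrist_force: [0.1, 1.0, -2.3]
width: 0.0394
```

Call:
{"fn": "step_arm", "kwargs": {
  "plan": [
    [[-15,-25,5,0,10],[-30,-55,0,0,10],[-45,-85,-20,0,10],[-60,-110,-45,0,10],[-60,-112,-65,0,10],[-60,-112,-74,0,10],[-60,-112,-77,0,10],[-60,-112,-77.5,0,10]]
  ]
}}

```text
time: 4.42
tool_pos: [0.4022, 0.0301, 0.0134]
ee_rot: [3.141, 0.0, -3.069]
wrist_force: [1.1, 0.3, -0.6]
width: 0.04
```

Call:
{"fn": "step_arm", "kwargs": {
  "plan": [
    [[0,0,-0.5,0,10],[0,0,-0.5,0,10],[0,0,-0.5,0,60],[0,0,-0.5,0,100],[0,0,-0.5,0,100],[0,0,-0.5,0,100],[0,0,-0.5,0,100],[0,0,-0.5,0,100]]
  ]
}}

```text
time: 5.08
tool_pos: [0.4022, 0.0297, 0.0126]
ee_rot: [3.141, 0.0, -3.069]
wrist_force: [0.0, -0.1, -0.8]
width: 0.0762
```

Call:
{"fn": "step_arm", "kwargs": {
  "plan": [
    [[0,0,3,-0.1,100],[0,0,7,-0.2,100],[0,0,7,-0.3,100],[0,0,7,-0.4,100],[0,0,7,-0.5,100],[0,0,7,-0.6,100],[0,0,7,-0.7,100],[0,0,7,-0.8,100]]
  ]
}}

```text
time: 5.75
tool_pos: [0.402, 0.0296, 0.0195]
ee_rot: [3.141, 0.0, 2.409]
wrist_force: [-0.4, 0.1, -0.0]
width: 0.0939
```

Call:
{"fn": "step_arm", "kwargs": {
  "plan": [
    [[0,0,0,-0.11,100],[0,0,0,-0.22,100],[0,0,0,-0.33,100],[0,0,0,-0.44,100],[0,0,0,-0.55,100],[0,0,0,-0.66,100],[0,0,0,-0.771,100],[0,0,0,-0.771,100]]
  ]
}}

```text
time: 6.42
tool_pos: [0.4021, 0.0296, 0.0195]
ee_rot: [3.141, 0.0, 1.641]
wrist_force: [0.1, -0.3, -0.2]
width: 0.0938
```

Call:
{"fn": "step_arm", "kwargs": {
  "plan": [
    [[0,0,0,0,10],[0,0,0,0,10],[0,0,0,0,10],[0,0,0,0,10],[0,0,0,0,10],[0,0,0,0,10],[0,0,0,0,10],[0,0,0,0,10]]
  ]
}}

```text
time: 7.08
tool_pos: [0.402, 0.0297, 0.0195]
ee_rot: [3.142, -0.0, 1.643]
wrist_force: [0.4, -0.4, 0.2]
width: 0.0442
```

Call:
{"fn": "step_arm", "kwargs": {
  "plan": [
    [[0,0,0,0,10],[0,0,0,0,10],[0,0,0,0,10],[0,0,0,0,10],[0,0,0,0,10],[0,0,0,0,10]]
  ]
}}

```text
time: 7.58
tool_pos: [0.4022, 0.0297, 0.0196]
ee_rot: [3.141, 0.0, 1.643]
wrist_force: [0.4, -0.8, -0.7]
width: 0.0298
```

Call:
{"fn": "step_arm", "kwargs": {
  "plan": [
    [[0,0,35,0,10],[0,0,70,0,10],[5,-20,100,0,10],[12,-50,120,0.05,10],[20,-85,140,0.1,10],[30,-120,160,0.137,10],[40,-155,180,0.137,10],[50,-190,180,0.137,10]]
  ]
}}

```text
time: 8.25
tool_pos: [0.4538, -0.1628, 0.204]
ee_rot: [3.136, 0.005, 1.78]
wrist_force: [0.8, -0.8, -0.7]
width: 0.0297
```

Call:
{"fn": "step_arm", "kwargs": {
  "plan": [
    [[15,-30,0,0,10],[30,-60,0,0,10],[45,-85,0,0,10],[50,-95,0,0,10],[50,-95,0,0,10],[50,-95,0,0,10]]
  ]
}}

```text
time: 8.75
tool_pos: [0.5014, -0.2546, 0.1985]
ee_rot: [-3.14, -0.003, 1.78]
wrist_force: [-0.4, 0.5, -1.1]
width: 0.0303
```

```bash
python3 - <<'E'
from h import *
o=robot.get_obs(); print(o['time'],o['tool_pos'],o['ee_rot'],o['width'],o['joint_positions'][5])
cv2.imwrite('pics/w2.png',cv2.resize(snap('wrist','w2'),(768,576)))
E
```

```text
8.75 [ 0.50138994 -0.25461049  0.19851691] [-3.13984728e+00 -2.65294017e-03  1.77952462e+00] 0.030286893211555713 -0.779773527343049
```

View pics/w2.png

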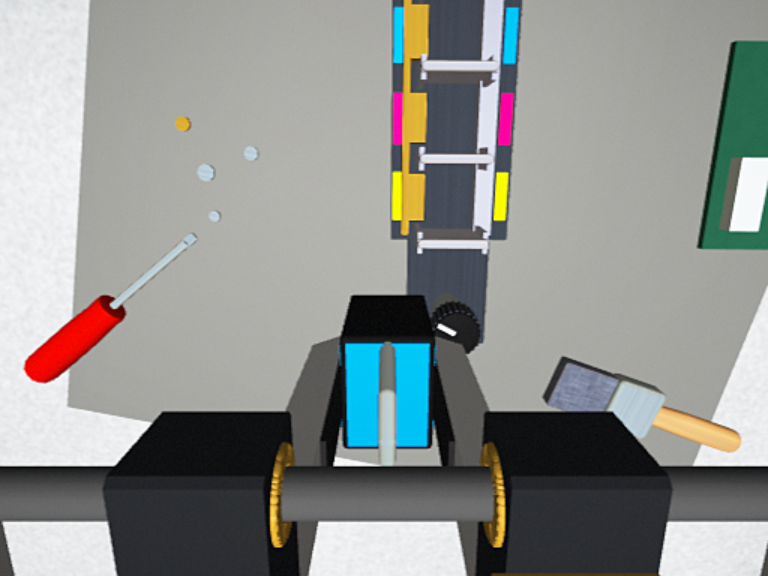

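The wrist view shows the cyan head held upright. In the cradle the yellow, magenta and cyan bays run bottom to top, and the knob is at (457,325). I'll enlarge the cradle for precise edges.

```bash
python3 - <<'E'
from h import *
im=np.load('w2.npz')['im'][:,:,::-1]
cv2.imwrite('pics/c2.png',np.hstack([cv2.resize(im[0:86,252:352],None,fx=7,fy=7,interpolation=cv2.INTER_CUBIC)[:600]]))
cv2.imwrite('pics/c3.png',cv2.resize(im[80:168,252:352],(680,598),interpolation=cv2.INTER_CUBIC))
E
```

```text
(no output)
```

View pics/c3.png

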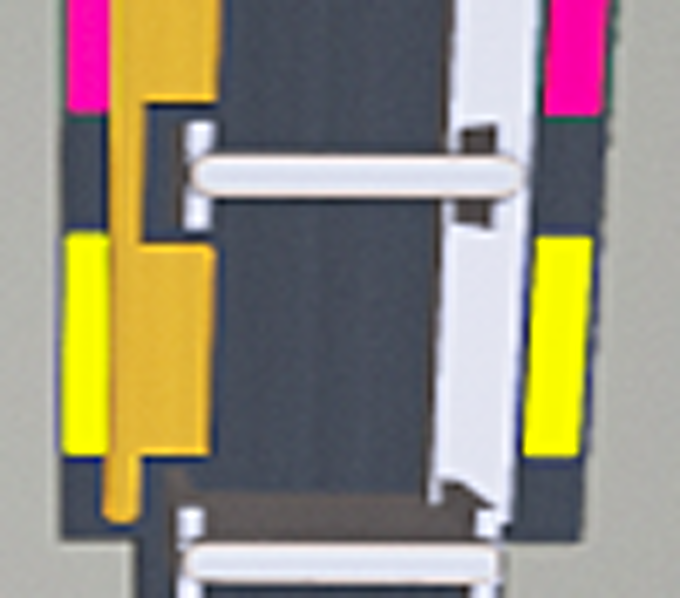

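```bash
python3 - <<'E'
from h import *
np.set_printoptions(precision=4,suppress=True)
C=lambda x,y,z:pt('w2',252+x/6.8-.43,80+y/6.8-.43,z)
a0,a1,b0,b1=C(190,176,.06),C(522,176,.06),C(184,564,.06),C(497,564,.06)
print('cheeks',a0,a1,b0,b1)
v=((a1-a0)+(b1-b0))[:2]; yw=np.arctan2(v[1],v[0]); print('yaw cheek',yw,np.linalg.norm(a1-a0),np.linalg.norm(b1-b0))
for yaw in (.205,.209,yw):
  c,s=np.cos(yaw),np.sin(yaw); Q=np.array([[c,s],[-s,c]])
  L=lambda p:Q@p[:2]
  print(yaw,'A,B y',L((a0+a1)/2),L((b0+b1)/2),'stop',L(C(440,345,.021)),'bar',L(C(213,345,.021)),'tags',L(C(85,345,.008)),L(C(557,345,.008)), 'knob',L(pt('w2',457/1.5-.3,325/1.5-.3,.072)))
  P=[L(pt('top',270+x/7-.4,162+(y-300)/7-.4,.06)) for x,y in ((95,485),(240,455),(380,425),(520,398),(120,590),(265,572),(405,540),(545,512))]
  print('top',np.array(P[:4])/2+np.array(P[4:])/2)
  f,b=[cv2.inRange(cv2.GaussianBlur(np.load('w2.npz')['im'],(1,1),0),np.array(lo),np.array(hi)) for lo,hi in (((200,200,0),(255,255,60)),((200,0,100),(255,60,190)))]
  for n,m in (('Y',f),('M',b)):
    k,_,st,ce=cv2.connectedComponentsWithStats(m); print(n,[(st[i,4],L(pt('w2',*ce[i],.008))) for i in range(1,k) if st[i,4]>60])
E
```

```text
cheeks [ 0.5057 -0.1784  0.06  ] [ 0.5491 -0.1692  0.06  ] [ 0.5166 -0.2296  0.06  ] [ 0.5593 -0.2206  0.06  ]
yaw cheek 0.20935354091151706 0.04435351176326804 0.04363318768508524
0.205 A,B y [ 0.481  -0.2775] [ 0.4809 -0.3299] stop [ 0.4999 -0.3026] bar [ 0.4652 -0.3028] tags [ 0.4458 -0.3038] [ 0.5206 -0.3035] knob [ 0.4838 -0.3796]
top [[ 0.482  -0.1706]
 [ 0.4796 -0.224 ]
 [ 0.4801 -0.2765]
 [ 0.4794 -0.3287]]
Y [(np.int32(193), array([ 0.4463, -0.3041])), (np.int32(252), array([ 0.5206, -0.3036]))]
M [(np.int32(203), array([ 0.4458, -0.2509])), (np.int32(287), array([ 0.5206, -0.2511]))]
0.209 A,B y [ 0.4799 -0.2794] [ 0.4796 -0.3318] stop [ 0.4986 -0.3046] bar [ 0.464  -0.3046] tags [ 0.4446 -0.3056] [ 0.5193 -0.3056] knob [ 0.4823 -0.3815]
top [[ 0.4813 -0.1725]
 [ 0.4787 -0.226 ]
 [ 0.479  -0.2784]
 [ 0.4781 -0.3306]]
Y [(np.int32(193), array([ 0.4451, -0.3059])), (np.int32(252), array([ 0.5193, -0.3057]))]
M [(np.int32(203), array([ 0.4448, -0.2527])), (np.int32(287), array([ 0.5196, -0.2532]))]
0.20935354091151706 A,B y [ 0.4798 -0.2796] [ 0.4794 -0.332 ] stop [ 0.4985 -0.3048] bar [ 0.4639 -0.3048] tags [ 0.4445 -0.3057] [ 0.5192 -0.3057] knob [ 0.4822 -0.3817]
top [[ 0.4812 -0.1727]
 [ 0.4786 -0.2261]
 [ 0.4789 -0.2785]
 [ 0.4779 -0.3308]]
Y [(np.int32(193), array([ 0.445, -0.306])), (np.int32(252), array([ 0.5192, -0.3059]))]
M [(np.int32(203), array([ 0.4447, -0.2529])), (np.int32(287), array([ 0.5195, -0.2533]))]
```

Call:
{"fn": "step_arm", "kwargs": {
  "plan": [
    [[1,25,0,0,10],[3,60,0,0,10],[6,95,-10,0,10],[9,130,-30,0,10],[10.5,150,-55,0,10],[10.5,158,-75,0,10],[10.5,158,-85,0,10],[10.5,158,-90,0,10]]
  ]
}}

```text
time: 9.47
tool_pos: [0.5108, -0.0956, 0.108]
ee_rot: [-3.139, -0.001, 1.783]
wrist_force: [0.1, -0.3, -1.8]
width: 0.0294
```

Call:
{"fn": "step_arm", "kwargs": {
  "plan": [
    [[0,0,0,0,10],[0,0,0,0,10]]
  ]
}}

```text
time: 9.63
tool_pos: [0.5129, -0.098, 0.1107]
ee_rot: [3.14, 0.001, 1.779]
wrist_force: [-0.1, -0.4, -2.0]
width: 0.0298
```

```bash
python3 - <<'E'
from h import *
o=robot.get_obs(); print(o['time'],o['tool_pos'],o['ee_rot'],o['width'])
im=snap('scene','s2'); print(pix('s2',(.512,-.0965,.05)))
c=pix('s2',(.512,-.0965,.05)).astype(int)
cv2.imwrite('pics/s2.png',cv2.resize(im[c[1]-60:c[1]+45,c[0]-80:c[0]+60],None,fx=5,fy=5,interpolation=cv2.INTER_CUBIC))
E
```

```text
9.6333 [ 0.51289014 -0.0980228   0.11072516] [3.14001053e+00 1.14990772e-03 1.77912808e+00] 0.02976623732873325
[206.80921931 209.79275646]
```

View pics/s2.png

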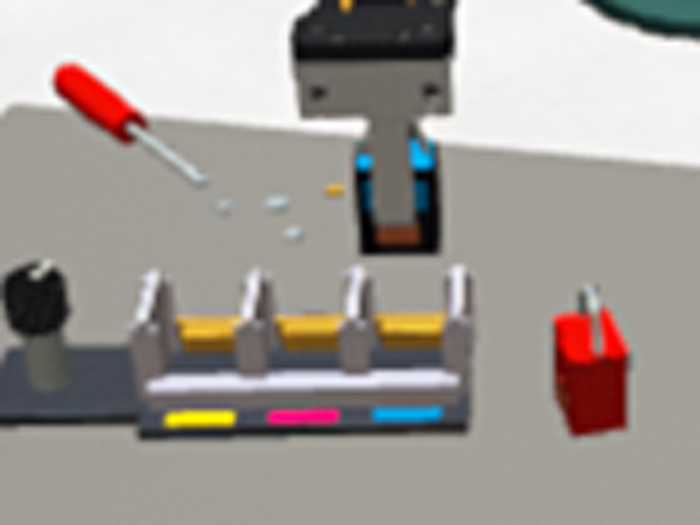

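The head hangs over the cyan bay, centred to within a few pixels (head at 360–440 in the crop). Descending with force checks.

Call:
{"fn": "step_arm", "kwargs": {
  "plan": [
    [[-1,1.2,0,0,10],[-1,1.2,-15,0,10],[-1,1.2,-30,0,10],[-1,1.2,-42,0,10],[-1,1.2,-52,0,10],[-1,1.2,-60,0,10],[-1,1.2,-66,0,10],[-1,1.2,-70,0,10]]
  ]
}}

```text
time: 10.35
tool_pos: [0.5114, -0.0962, 0.0388]
ee_rot: [-3.141, -0.0, 1.78]
wrist_force: [0.0, -0.4, -0.4]
width: 0.0299
```

Call:
{"fn": "step_arm", "kwargs": {
  "plan": [
    [[0,0,-3,0,10],[0,0,-6,0,10],[0,0,-9,0,10],[0,0,-11,0,10],[0,0,-13,0,10],[0,0,-13,0,10]]
  ]
}}

```text
time: 10.85
tool_pos: [0.5119, -0.0962, 0.0276]
ee_rot: [3.141, 0.0, 1.78]
wrist_force: [-1.8, 0.5, 3.9]
width: 0.03
```

Call:
{"fn": "step_arm", "kwargs": {
  "plan": [
    [[0,0,0,0,60],[0,0,0,0,60],[0,0,0,0,60],[0,0,0,0,60],[0,0,0,0,60],[0,0,20,0,60],[0,0,50,0,60],[0,0,85,0,60]]
  ]
}}

```text
time: 11.52
tool_pos: [0.5097, -0.0956, 0.11]
ee_rot: [-3.137, -0.003, 1.78]
wrist_force: [0.7, 0.6, -0.6]
width: 0.0567
```

Call:
{"fn": "step_arm", "kwargs": {
  "plan": [
    [[0,0,40,0.1,100],[-5,20,65,0.2,100],[-5,55,90,0.32,100],[-5,95,90,0.44,100],[-5,135,90,0.56,100],[0,175,90,0.68,100],[0,215,90,0.8,100],[0,250,90,0.92,100]]
  ]
}}

```text
time: 12.18
tool_pos: [0.5112, 0.1563, 0.2016]
ee_rot: [3.141, 0.0, 2.706]
wrist_force: [-0.7, -0.4, 0.5]
width: 0.0937
```

Call:
{"fn": "step_arm", "kwargs": {
  "plan": [
    [[5,25,0,0.1,100],[10,50,0,0.2,100],[12,70,0,0.32,100],[12,85,0,0.44,100],[12,88,0,0.51,100],[12,88,0,0.514,100],[12,88,0,0.514,100]]
  ]
}}

```text
time: 12.77
tool_pos: [0.5234, 0.242, 0.2012]
ee_rot: [-3.141, -0.0, -3.071]
wrist_force: [0.7, -0.1, -1.0]
width: 0.094
```

```bash
python3 - <<'E'
from h import *
o=robot.get_obs(); print(o['time'],o['tool_pos'],o['ee_rot'],o['width'])
a=snap('scene','s3'); b=snap('wrist','w3'); snap('top','t3')
c=pix('s3',(.512,-.0965,.05)).astype(int)
A=cv2.resize(a[c[1]-50:c[1]+46,c[0]-80:c[0]+48],(800,600),interpolation=cv2.INTER_CUBIC)
cv2.imwrite('pics/m3.png',np.hstack([cv2.resize(A,(400,300)),cv2.resize(b,(400,300))]))
for p in [(.5248,.2418,.102),(.5180,.3366,.102)]: print(pix('w3',p)*400/512+[400,0])
E
```

```text
12.7667 [0.52343406 0.2419551  0.20121687] [-3.14131498e+00 -4.17653365e-04 -3.07061495e+00] 0.09404305676752202
[601.01494773 152.21757023]
[688.13476829 152.1559451 ]
```

View pics/m3.png

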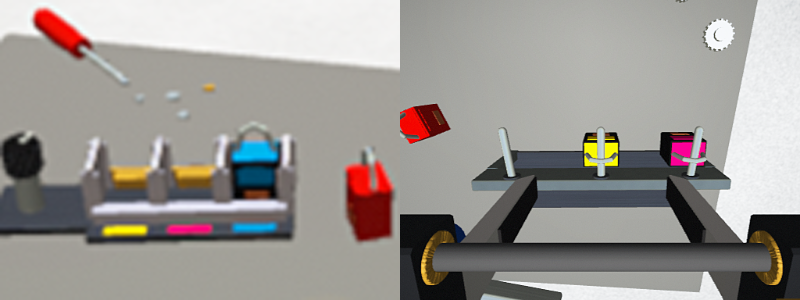

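Cyan is seated in its bay. Yellow (601,152) and magenta (688,152) are still on their pegs as predicted. Taking yellow.

Call:
{"fn": "step_arm", "kwargs": {
  "plan": [
    [[1.5,0,-20,0,100],[1.5,0,-50,0,100],[1.5,0,-80,0,100],[1.5,0,-110,0,100],[1.5,0,-130,0,100],[1.5,0,-137,0,100],[1.5,0,-137,0,80],[1.5,0,-137,0,10]]
  ]
}}

```text
time: 13.58
tool_pos: [0.5257, 0.2417, 0.0655]
ee_rot: [3.141, 0.001, -3.07]
wrist_force: [0.4, -0.7, 1.4]
width: 0.084
```

Call:
{"fn": "step_arm", "kwargs": {
  "plan": [
    [[0,0,0,0,10],[0,0,0,0,10],[0,0,0,0,10],[0,0,0,0,10],[0,0,0,0,10],[0,0,0,0,10],[0,0,0,0,10],[0,0,0,0,10]]
  ]
}}

```text
time: 14.25
tool_pos: [0.5252, 0.2415, 0.0645]
ee_rot: [-3.141, 0.0, -3.069]
wrist_force: [1.0, -1.5, -0.3]
width: 0.0397
```

Call:
{"fn": "step_arm", "kwargs": {
  "plan": [
    [[0,0,0,0,10],[0,0,0,0,10],[0,0,0,0,10]]
  ]
}}

```text
time: 14.5
tool_pos: [0.5251, 0.2416, 0.0645]
ee_rot: [-3.141, -0.0, -3.07]
wrist_force: [-0.2, -1.6, 0.7]
width: 0.04
```

Call:
{"fn": "step_arm", "kwargs": {
  "plan": [
    [[0,0,4,0,10],[0,0,7,0,10],[0,0,7,0,10],[-10,-0.7,10,0,10],[-22,-1.5,13,0,10],[-36,-2.5,17,0,10],[-52,-3.5,21,0,10],[-70,-5,26,0,10]]
  ]
}}

```text
time: 15.17
tool_pos: [0.4535, 0.2368, 0.0903]
ee_rot: [3.141, -0.001, -3.069]
wrist_force: [-0.7, 0.2, -1.8]
width: 0.0398
```

Call:
{"fn": "step_arm", "kwargs": {
  "plan": [
    [[-10,-25,15,0,10],[-20,-60,15,0,10],[-30,-95,15,0,10],[-40,-130,5,0,10],[-51,-165,-10,0,10],[-51,-195,-30,0,10],[-51,-207,-50,0,10],[-51,-207,-65,0,10]]
  ]
}}

```text
time: 15.83
tool_pos: [0.4024, 0.0277, 0.0243]
ee_rot: [-3.141, -0.001, -3.073]
wrist_force: [-0.8, 0.4, -1.3]
width: 0.0398
```

Call:
{"fn": "step_arm", "kwargs": {
  "plan": [
    [[0,0,-6,0,10],[0,0,-10,0,10],[0,0,-12.5,0,10],[0,0,-12.5,0,10],[0,0,-12.5,0,10]]
  ]
}}

```text
time: 16.25
tool_pos: [0.4048, 0.0304, 0.0139]
ee_rot: [-3.142, 0.002, -3.068]
wrist_force: [-1.0, -0.5, -0.8]
width: 0.04
```

Call:
{"fn": "step_arm", "kwargs": {
  "plan": [
    [[0,0,-1,0,10],[0,0,-1,0,10],[0,0,-1,0,60],[0,0,-1,0,100],[0,0,-1,0,100],[0,0,-1,0,100],[0,0,-1,0,100],[0,0,-1,0,100]]
  ]
}}

```text
time: 16.92
tool_pos: [0.404, 0.0298, 0.012]
ee_rot: [3.142, -0.0, -3.069]
wrist_force: [-0.7, -0.2, -0.4]
width: 0.0766
```

Call:
{"fn": "step_arm", "kwargs": {
  "plan": [
    [[0,0,3,-0.1,100],[0,0,7,-0.2,100],[0,0,7,-0.3,100],[0,0,7,-0.4,100],[0,0,7,-0.5,100],[0,0,7,-0.6,100],[0,0,7,-0.7,100],[0,0,7,-0.8,100]]
  ]
}}

```text
time: 17.58
tool_pos: [0.404, 0.0298, 0.019]
ee_rot: [3.142, -0.0, 2.409]
wrist_force: [-0.1, 0.3, 1.3]
width: 0.0935
```

Call:
{"fn": "step_arm", "kwargs": {
  "plan": [
    [[0,0,0,-0.11,100],[0,0,0,-0.22,100],[0,0,0,-0.33,100],[0,0,0,-0.44,100],[0,0,0,-0.55,100],[0,0,0,-0.66,100],[0,0,0,-0.771,100],[0,0,0,-0.771,100]]
  ]
}}

```text
time: 18.25
tool_pos: [0.404, 0.0298, 0.019]
ee_rot: [3.141, 0.0, 1.641]
wrist_force: [-0.7, -1.2, -0.1]
width: 0.0943
```

Call:
{"fn": "step_arm", "kwargs": {
  "plan": [
    [[0,0,0,0,10],[0,0,0,0,10],[0,0,0,0,10],[0,0,0,0,10],[0,0,0,0,10],[0,0,0,0,10],[0,0,0,0,10],[0,0,0,0,10]]
  ]
}}

```text
time: 18.92
tool_pos: [0.404, 0.0299, 0.019]
ee_rot: [3.142, 0.0, 1.643]
wrist_force: [0.9, 0.2, -0.3]
width: 0.0444
```

Call:
{"fn": "step_arm", "kwargs": {
  "plan": [
    [[0,0,0,0,10],[0,0,0,0,10],[0,0,0,0,10],[0,0,0,0,10],[0,0,0,0,10],[0,0,0,0,10]]
  ]
}}

```text
time: 19.42
tool_pos: [0.4042, 0.0299, 0.0191]
ee_rot: [3.141, 0.0, 1.643]
wrist_force: [0.8, -0.3, -0.0]
width: 0.0299
```

Call:
{"fn": "step_arm", "kwargs": {
  "plan": [
    [[0,0,35,0,10],[0,0,75,0,10],[5,-10,110,0.03,10],[15,-40,118,0.07,10],[32,-70,118,0.1,10],[50,-100,118,0.137,10],[67,-130,118,0.137,10],[85,-160,118,0.137,10]]
  ]
}}

```text
time: 20.08
tool_pos: [0.4889, -0.1314, 0.1364]
ee_rot: [-3.14, -0.001, 1.78]
wrist_force: [0.6, 0.9, -1.9]
width: 0.0297
```

Call:
{"fn": "step_arm", "kwargs": {
  "plan": [
    [[16,-26,0,0,10],[32,-52,0,0,10],[42,-66,0,0,10],[45,-69,0,0,10],[45,-69,0,0,10],[45,-69,0,0,10]]
  ]
}}

```text
time: 20.58
tool_pos: [0.5333, -0.1982, 0.1362]
ee_rot: [-3.14, -0.002, 1.78]
wrist_force: [-0.4, 0.1, -0.7]
width: 0.03
```

```bash
python3 - <<'E'
from h import *
o=robot.get_obs(); print(o['time'],o['tool_pos'],o['ee_rot'],o['width'],o['wrist_force'])
E
```

```text
20.5833 [ 0.53326481 -0.19824938  0.13623916] [-3.14001280e+00 -1.89171233e-03  1.77999377e+00] 0.029974000884337115 [-0.42233448  0.13093506 -0.74688879]
```

Call:
{"fn": "step_arm", "kwargs": {
  "plan": [
    [[0.5,-1,-20,0,10],[0.5,-1,-45,0,10],[0.5,-1,-65,0,10],[0.5,-1,-78,0,10],[0.5,-1,-86,0,10],[0.5,-1,-92,0,10],[0.5,-1,-96,0,10],[0.5,-1,-99,0,10]]
  ]
}}

```text
time: 21.25
tool_pos: [0.5349, -0.1999, 0.0386]
ee_rot: [3.14, 0.001, 1.78]
wrist_force: [-0.2, 0.3, -2.3]
width: 0.0297
```

Call:
{"fn": "step_arm", "kwargs": {
  "plan": [
    [[0,0,-3,0,10],[0,0,-6,0,10],[0,0,-8,0,10],[0,0,-10,0,10],[0,0,-10,0,10]]
  ]
}}

```text
time: 21.67
tool_pos: [0.5344, -0.2001, 0.0277]
ee_rot: [-3.141, -0.0, 1.78]
wrist_force: [0.3, 0.2, -1.7]
width: 0.0299
```

Not yet in contact, so a bit lower, then release and go to magenta.

Call:
{"fn": "step_arm", "kwargs": {
  "plan": [
    [[0,0,-1,0,10],[0,0,-1.5,0,10],[0,0,-1.5,0,10]]
  ]
}}

```text
time: 21.92
tool_pos: [0.5348, -0.2003, 0.0271]
ee_rot: [3.141, 0.0, 1.78]
wrist_force: [-1.3, 0.6, 0.7]
width: 0.0299
```

Call:
{"fn": "step_arm", "kwargs": {
  "plan": [
    [[0,0,0,0,60],[0,0,0,0,60],[0,0,0,0,60],[0,0,0,0,60],[0,0,0,0,60],[0,0,20,0,60],[0,0,50,0,60],[0,0,85,0,60]]
  ]
}}

```text
time: 22.58
tool_pos: [0.5329, -0.1993, 0.1099]
ee_rot: [-3.137, -0.004, 1.78]
wrist_force: [0.1, 0.2, 0.4]
width: 0.0565
```

Call:
{"fn": "step_arm", "kwargs": {
  "plan": [
    [[0,5,35,0.1,100],[-10,25,70,0.2,100],[-10,60,92,0.32,100],[-10,100,92,0.44,100],[-10,140,92,0.56,100],[-10,180,92,0.68,100],[-10,220,92,0.8,100],[-10,255,92,0.92,100]]
  ]
}}

```text
time: 23.25
tool_pos: [0.5241, 0.0572, 0.2038]
ee_rot: [3.141, 0.0, 2.706]
wrist_force: [0.5, 0.1, -0.3]
width: 0.0939
```

Call:
{"fn": "step_arm", "kwargs": {
  "plan": [
    [[0,35,0,0.1,100],[0,75,0,0.2,100],[0,115,0,0.3,100],[0,155,0,0.4,100],[0,195,0,0.5,100],[0,230,0,0.514,100],[0,255,0,0.514,100],[0,275,0,0.514,100]]
  ]
}}

```text
time: 23.92
tool_pos: [0.5239, 0.3325, 0.2031]
ee_rot: [3.141, -0.0, -3.067]
wrist_force: [0.1, -0.4, 0.2]
width: 0.0939
```

```bash
python3 - <<'E'
from h import *
o=robot.get_obs(); print(o['time'],o['tool_pos'],o['ee_rot'],o['width'])
a=snap('scene','s4'); b=snap('wrist','w4')
c=pix('s4',(.512,-.0965,.05)).astype(int)
A=cv2.resize(a[c[1]-50:c[1]+46,c[0]-80:c[0]+48],(400,300),interpolation=cv2.INTER_CUBIC)
cv2.imwrite('pics/m4.png',np.hstack([A,cv2.resize(b,(400,300))]))
for p in [(.5180,.3366,.102)]: print(pix('w4',p)*400/512+[400,0])
E
```

```text
23.9167 [0.5238661  0.33251814 0.20307183] [ 3.14122750e+00 -4.80059534e-04 -3.06702740e+00] 0.09393595048902384
[602.02311601 146.03958139]
```

View pics/m4.png

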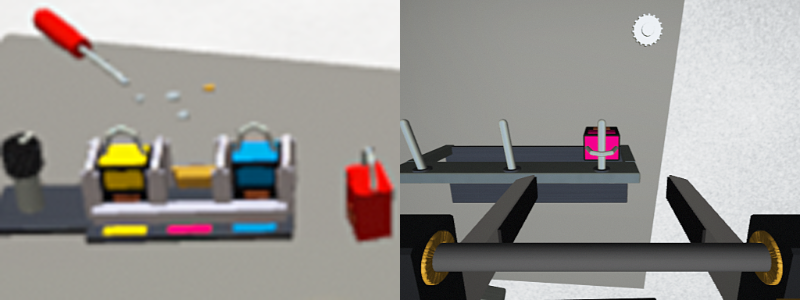

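Yellow and cyan are both seated. Magenta is at (602,147), as predicted. Taking magenta.

Call:
{"fn": "step_arm", "kwargs": {
  "plan": [
    [[-3,2,-15,0,100],[-6,4,-45,0,100],[-6,4,-75,0,100],[-6,4,-105,0,100],[-6,4,-130,0,100],[-6,4,-138,0,100],[-6,4,-138.5,0,80],[-6,4,-138.5,0,10]]
  ]
}}

```text
time: 24.68
tool_pos: [0.519, 0.3334, 0.0657]
ee_rot: [3.142, 0.001, -3.07]
wrist_force: [0.4, -0.8, 0.6]
width: 0.0839
```

Call:
{"fn": "step_arm", "kwargs": {
  "plan": [
    [[0,0,0,0,10],[0,0,0,0,10],[0,0,0,0,10],[0,0,0,0,10],[0,0,0,0,10],[0,0,0,0,10],[0,0,0,0,10],[0,0,0,0,10]]
  ]
}}

```text
time: 25.35
tool_pos: [0.5187, 0.3342, 0.0652]
ee_rot: [3.141, 0.001, -3.069]
wrist_force: [-0.4, 1.3, 0.8]
width: 0.0402
```

Call:
{"fn": "step_arm", "kwargs": {
  "plan": [
    [[0,0,0,0,10],[0,0,0,0,10],[0,0,0,0,10]]
  ]
}}

```text
time: 25.6
tool_pos: [0.5187, 0.3341, 0.0652]
ee_rot: [3.141, 0.0, -3.069]
wrist_force: [-0.0, 1.0, 0.7]
width: 0.0403
```

Call:
{"fn": "step_arm", "kwargs": {
  "plan": [
    [[0,0,4,0,10],[0,0,7,0,10],[0,0,7,0,10],[-10,-0.7,10,0,10],[-22,-1.5,13,0,10],[-36,-2.5,17,0,10],[-52,-3.5,21,0,10],[-70,-5,26,0,10]]
  ]
}}

```text
time: 26.27
tool_pos: [0.4466, 0.3285, 0.0909]
ee_rot: [-3.141, -0.001, -3.069]
wrist_force: [-0.4, 0.9, -0.5]
width: 0.0403
```

Call:
{"fn": "step_arm", "kwargs": {
  "plan": [
    [[-5,-30,15,0,10],[-10,-65,15,0,10],[-15,-100,15,0,10],[-20,-135,15,0,10],[-25,-170,15,0,10],[-30,-205,15,0,10],[-36,-240,5,0,10],[-43,-270,-10,0,10]]
  ]
}}

```text
time: 26.93
tool_pos: [0.4054, 0.0574, 0.0825]
ee_rot: [-3.141, 0.005, -3.069]
wrist_force: [0.2, -0.8, -1.7]
width: 0.04
```

Call:
{"fn": "step_arm", "kwargs": {
  "plan": [
    [[0,-20,-20,0,10],[0,-28,-40,0,10],[0,-28,-55,0,10],[0,-28,-62,0,10],[0,-28,-66,0,10],[0,-28,-68,0,10],[0,-28,-68,0,10]]
  ]
}}

```text
time: 27.52
tool_pos: [0.4057, 0.0314, 0.0141]
ee_rot: [-3.141, 0.001, -3.068]
wrist_force: [-0.1, 0.1, -1.6]
width: 0.0398
```

Call:
{"fn": "step_arm", "kwargs": {
  "plan": [
    [[0,0,-1.3,0,10],[0,0,-1.3,0,10],[0,0,-1.3,0,60],[0,0,-1.3,0,100],[0,0,-1.3,0,100],[0,0,-1.3,0,100],[0,0,-1.3,0,100],[0,0,-1.3,0,100]]
  ]
}}

```text
time: 28.18
tool_pos: [0.4055, 0.0309, 0.0116]
ee_rot: [3.141, -0.0, -3.069]
wrist_force: [0.0, -0.4, 0.2]
width: 0.0768
```

Call:
{"fn": "step_arm", "kwargs": {
  "plan": [
    [[0,0,3,-0.1,100],[0,0,7,-0.2,100],[0,0,7,-0.3,100],[0,0,7,-0.4,100],[0,0,7,-0.5,100],[0,0,7,-0.6,100],[0,0,7,-0.7,100],[0,0,7,-0.8,100]]
  ]
}}

```text
time: 28.85
tool_pos: [0.4055, 0.0308, 0.0186]
ee_rot: [-3.142, -0.0, 2.409]
wrist_force: [-0.1, 0.7, 0.3]
width: 0.0941
```

Call:
{"fn": "step_arm", "kwargs": {
  "plan": [
    [[0,0,0,-0.11,100],[0,0,0,-0.22,100],[0,0,0,-0.33,100],[0,0,0,-0.44,100],[0,0,0,-0.55,100],[0,0,0,-0.66,100],[0,0,0,-0.771,100],[0,0,0,-0.771,100]]
  ]
}}

```text
time: 29.52
tool_pos: [0.4055, 0.0308, 0.0186]
ee_rot: [-3.141, -0.0, 1.641]
wrist_force: [-0.9, 0.6, 0.6]
width: 0.0943
```

Call:
{"fn": "step_arm", "kwargs": {
  "plan": [
    [[0,0,0,0,10],[0,0,0,0,10],[0,0,0,0,10],[0,0,0,0,10],[0,0,0,0,10],[0,0,0,0,10],[0,0,0,0,10],[0,0,0,0,10]]
  ]
}}

```text
time: 30.18
tool_pos: [0.4055, 0.0308, 0.0187]
ee_rot: [3.142, 0.0, 1.643]
wrist_force: [-0.9, -0.1, 0.1]
width: 0.044
```

Call:
{"fn": "step_arm", "kwargs": {
  "plan": [
    [[0,0,0,0,10],[0,0,0,0,10],[0,0,0,0,10],[0,0,0,0,10],[0,0,0,0,10],[0,0,0,0,10]]
  ]
}}

```text
time: 30.68
tool_pos: [0.4056, 0.0309, 0.0187]
ee_rot: [3.141, 0.0, 1.643]
wrist_force: [1.2, 0.5, -0.5]
width: 0.0298
```

Call:
{"fn": "step_arm", "kwargs": {
  "plan": [
    [[0,0,35,0,10],[0,0,75,0,10],[5,-8,112,0.03,10],[22,-35,120,0.07,10],[42,-65,120,0.1,10],[62,-95,120,0.137,10],[82,-125,120,0.137,10],[100,-152,120,0.137,10]]
  ]
}}

```text
time: 31.35
tool_pos: [0.5061, -0.1229, 0.1383]
ee_rot: [-3.141, -0.0, 1.779]
wrist_force: [1.0, 1.5, -1.5]
width: 0.0295
```

Call:
{"fn": "step_arm", "kwargs": {
  "plan": [
    [[9,-14,0,0,10],[17,-27,0,0,10],[17,-27,0,0,10],[17,-27,0,0,10],[17,-27,0,0,10]]
  ]
}}

```text
time: 31.77
tool_pos: [0.5219, -0.1473, 0.1382]
ee_rot: [-3.141, -0.001, 1.78]
wrist_force: [-0.8, 0.0, -2.1]
width: 0.0296
```

Call:
{"fn": "step_arm", "kwargs": {
  "plan": [
    [[0.8,-0.6,-20,0,10],[0.8,-0.6,-45,0,10],[0.8,-0.6,-65,0,10],[0.8,-0.6,-80,0,10],[0.8,-0.6,-89,0,10],[0.8,-0.6,-95,0,10],[0.8,-0.6,-99,0,10],[0.8,-0.6,-102,0,10]]
  ]
}}

```text
time: 32.43
tool_pos: [0.5237, -0.1485, 0.0372]
ee_rot: [3.14, 0.001, 1.78]
wrist_force: [0.6, -0.8, -0.5]
width: 0.0297
```

Call:
{"fn": "step_arm", "kwargs": {
  "plan": [
    [[0,0,-3,0,10],[0,0,-6,0,10],[0,0,-8,0,10],[0,0,-10,0,10],[0,0,-10.5,0,10],[0,0,-10.5,0,10]]
  ]
}}

```text
time: 32.93
tool_pos: [0.5238, -0.149, 0.0268]
ee_rot: [3.141, 0.001, 1.78]
wrist_force: [0.5, 0.1, 0.9]
width: 0.0293
```

Call:
{"fn": "step_arm", "kwargs": {
  "plan": [
    [[0,0,-1.2,0,10],[0,0,-1.2,0,60],[0,0,-1.2,0,60],[0,0,-1.2,0,60],[0,0,-1.2,0,60],[0,0,-1.2,0,60],[0,0,25,0,60],[0,0,60,0,60]]
  ]
}}

```text
time: 33.6
tool_pos: [0.5202, -0.1475, 0.0825]
ee_rot: [-3.134, -0.005, 1.78]
wrist_force: [0.7, -0.3, 0.6]
width: 0.0565
```

Call:
{"fn": "step_arm", "kwargs": {
  "plan": [
    [[0,0,40,0,60],[0,-20,80,0,60],[5,-55,110,0,60],[10,-90,110,0,60],[18,-125,110,0,60],[25,-160,110,0,60],[30,-190,110,0,60],[34,-205,110,0,60]]
  ]
}}

```text
time: 34.27
tool_pos: [0.5568, -0.3575, 0.1951]
ee_rot: [-3.14, 0.001, 1.777]
wrist_force: [0.4, 0.7, 0.4]
width: 0.0564
```

```bash
python3 - <<'E'
from h import *
o=robot.get_obs(); print(o['time'],o['tool_pos'],o['ee_rot'],o['joint_positions'])
cv2.imwrite('pics/w5.png',cv2.resize(snap('wrist','w5'),(768,576)))
print(pix('w5',(.5530,-.2794,.072))*1.5)
E
```

```text
34.2667 [ 0.55684667 -0.35751451  0.19506047] [-3.14047249e+00  5.07455676e-04  1.77665178e+00] [-6.55764217e-01  3.41813156e-01  1.08890133e+00 -1.19228894e-03
  1.71122242e+00 -8.61786059e-01]
[407.22749953 151.11520329]
```

View pics/w5.png

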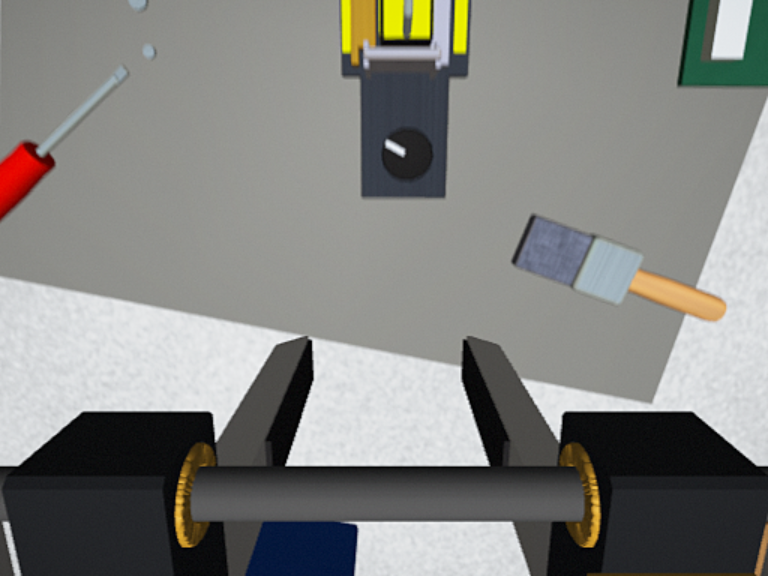

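Knob centre is at (407,153), 2 px from the prediction, so its axis is about (0.553, −0.279). I'll wind the wrist counter-clockwise first, then descend and grip, so one clockwise sweep covers it.

Call:
{"fn": "step_arm", "kwargs": {
  "plan": [
    [[-1,15,0,0.1,60],[-2,35,0,0.2,60],[-3,55,0,0.3,60],[-4,70,0,0.4,60],[-4,78,0,0.5,60],[-4,78,0,0.6,60],[-4,78,0,0.7,60],[-4,78,0,0.8,60]]
  ]
}}

```text
time: 34.98
tool_pos: [0.5532, -0.2745, 0.1961]
ee_rot: [3.141, -0.0, 2.586]
wrist_force: [-0.2, 0.1, 0.0]
width: 0.0564
```

Call:
{"fn": "step_arm", "kwargs": {
  "plan": [
    [[0,0,0,0.11,60],[0,0,0,0.22,60],[0,0,0,0.33,60],[0,0,0,0.44,60],[0,0,0,0.55,60],[0,0,0,0.66,60],[0,0,0,0.77,60],[0,0,0,0.82,60]]
  ]
}}

```text
time: 35.65
tool_pos: [0.5532, -0.2749, 0.196]
ee_rot: [3.141, -0.0, -2.878]
wrist_force: [0.2, -0.1, -0.2]
width: 0.0563
```

```bash
python3 - <<'E'
from h import *
o=robot.get_obs(); print(o['time'],o['tool_pos'],o['ee_rot'],o['joint_positions'][5],o['wrist_torque'],o['width'])
b=snap('scene','s6'); a=snap('top','t6')
c=(pix('t6',(.52,-.17,.05))).astype(int); d=pix('s6',(.52,-.15,.05)).astype(int)
cv2.imwrite('pics/s6.png',np.hstack([cv2.resize(x,(400,300),interpolation=cv2.INTER_CUBIC) for x in (a[c[1]-48:c[1]+48,c[0]-64:c[0]+64],b[d[1]-48:d[1]+48,d[0]-64:d[0]+64])]))
E
```

```text
35.65 [ 0.55318549 -0.27487896  0.19602824] [ 3.14088440e+00 -1.80204812e-04 -2.87824510e+00] -2.387226676681731 [0.07167965 0.0205534  0.00156922] 0.05633069568881998
```

View pics/s6.png

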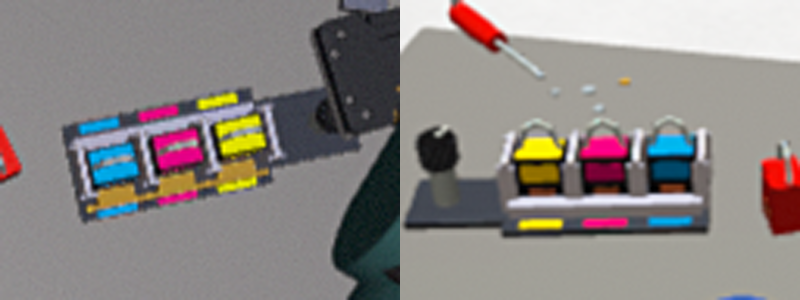

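All three heads are seated in the bays of their own colour. Now descending on the knob and gripping it.

Call:
{"fn": "step_arm", "kwargs": {
  "plan": [
    [[0,-4.5,-15,0,60],[0,-4.5,-45,0,60],[0,-4.5,-80,0,60],[0,-4.5,-110,0,60],[0,-4.5,-135,0,60],[0,-4.5,-150,0,60],[0,-4.5,-155,0,60],[0,-4.5,-155,0,60]]
  ]
}}

```text
time: 36.42
tool_pos: [0.5522, -0.2792, 0.0393]
ee_rot: [3.139, -0.003, -2.884]
wrist_force: [-0.2, 0.1, -0.3]
width: 0.0564
```

Call:
{"fn": "step_arm", "kwargs": {
  "plan": [
    [[0,0,0,0,10],[0,0,0,0,10],[0,0,0,0,10],[0,0,0,0,10],[0,0,0,0,10],[0,0,0,0,10],[0,0,0,0,10],[0,0,0,0,10]]
  ]
}}

```text
time: 37.08
tool_pos: [0.554, -0.28, 0.0427]
ee_rot: [-3.141, 0.002, -2.883]
wrist_force: [-1.9, 2.9, 6.0]
width: 0.03
```

```bash
cat > st.py <<'E'
from h import *
o=robot.get_obs(); print(o['time'],o['tool_pos'].round(4),o['ee_rot'].round(3),'j6',o['joint_positions'][5].round(3),'F',o['wrist_force'].round(2),'M',o['wrist_torque'].round(3),'tau6',o['joint_torque'][5].round(3),'w',o['width'])
E
python3 st.py
```

```text
37.0833 [ 0.554  -0.28    0.0427] [-3.141e+00  2.000e-03 -2.883e+00] j6 -2.389 F [-1.88  2.87  6.03] M [ 0.532  0.215 -0.047] tau6 -0.038 w 0.029958868110120444
```

Call:
{"fn": "step_arm", "kwargs": {
  "plan": [
    [[0,0,0,-0.1,10],[0,0,0,-0.2,10],[0,0,0,-0.3,10],[0,0,0,-0.4,10],[0,0,0,-0.5,10],[0,0,0,-0.6,10],[0,0,0,-0.7,10],[0,0,0,-0.8,10]]
  ]
}}

```text
time: 37.75
tool_pos: [0.5538, -0.2815, 0.0427]
ee_rot: [-3.14, 0.003, 2.595]
wrist_force: [-0.9, -1.4, 5.9]
width: 0.0294
```

```bash
python3 st.py
```

```text
37.75 [ 0.5538 -0.2815  0.0427] [-3.140e+00  3.000e-03  2.595e+00] j6 -1.584 F [-0.95 -1.4   5.86] M [-0.115  0.258  0.022] tau6 -0.933 w 0.02941238422524561
```

Call:
{"fn": "step_arm", "kwargs": {
  "plan": [
    [[0,0,0,-0.1,10],[0,0,0,-0.2,10],[0,0,0,-0.3,10],[0,0,0,-0.4,10],[0,0,0,-0.5,10],[0,0,0,-0.6,10],[0,0,0,-0.7,10],[0,0,0,-0.8,10]]
  ]
}}

```text
time: 38.42
tool_pos: [0.5526, -0.2823, 0.0427]
ee_rot: [-3.14, 0.004, 1.794]
wrist_force: [-4.1, -2.6, 5.9]
width: 0.0293
```

```bash
python3 st.py
```

```text
38.4167 [ 0.5526 -0.2823  0.0427] [-3.14   0.004  1.794] j6 -0.784 F [-4.1  -2.58  5.89] M [-0.452  0.798  0.08 ] tau6 -0.927 w 0.029279989135140422
```

Call:
{"fn": "step_arm", "kwargs": {
  "plan": [
    [[0,0,0,-0.1,10],[0,0,0,-0.2,10],[0,0,0,-0.3,10],[0,0,0,-0.4,10],[0,0,0,-0.5,10],[0,0,0,-0.6,10],[0,0,0,-0.7,10],[0,0,0,-0.8,10]]
  ]
}}

```text
time: 39.08
tool_pos: [0.5512, -0.2821, 0.0427]
ee_rot: [-3.14, 0.005, 0.994]
wrist_force: [-7.5, -1.1, 8.7]
width: 0.0297
```

```bash
python3 st.py; python3 -c "
from h import *
a=snap('top','t7');c=(pix('t7',(.52,-.17,.05))).astype(int);b=snap('scene','s7')
d=pix('s7',(.53,-.2,.05)).astype(int)
cv2.imwrite('pics/t7.png',np.hstack([cv2.resize(x,(400,300),interpolation=cv2.INTER_CUBIC) for x in (a[c[1]-48:c[1]+48,c[0]-64:c[0]+64],b[d[1]-48:d[1]+48,d[0]-64:d[0]+64])]))"
```

```text
39.0833 [ 0.5512 -0.2821  0.0427] [-3.14   0.005  0.994] j6 0.016 F [-7.51 -1.11  8.7 ] M [-0.241  1.447  0.036] tau6 -0.924 w 0.02968074353772588
```

View pics/t7.png

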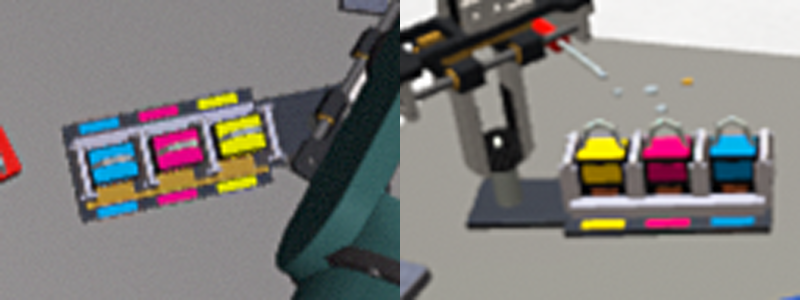

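Call:
{"fn": "step_arm", "kwargs": {
  "plan": [
    [[0,0,0,-0.1,10],[0,0,0,-0.2,10],[0,0,0,-0.3,10],[0,0,0,-0.4,10],[0,0,0,-0.5,10],[0,0,0,-0.6,10],[0,0,0,-0.6,10]]
  ]
}}

```text
time: 39.77
tool_pos: [0.5505, -0.2813, 0.0427]
ee_rot: [-3.141, 0.006, 0.396]
wrist_force: [-9.2, 0.6, 8.8]
width: 0.0294
```

```bash
python3 st.py
```

```text
39.7667 [ 0.5505 -0.2813  0.0427] [-3.141  0.006  0.396] j6 0.614 F [-9.18  0.59  8.82] M [ 0.127  1.791 -0.096] tau6 0.6 w 0.029405299568976286
```

Call:
{"fn": "step_arm", "kwargs": {
  "plan": [
    [[0,0,0,-0.07,10],[0,0,0,-0.15,10],[0,0,0,-0.15,10]]
  ]
}}

```text
time: 40.02
tool_pos: [0.5504, -0.281, 0.0427]
ee_rot: [-3.141, 0.006, 0.247]
wrist_force: [-9.5, 1.6, 10.9]
width: 0.0293
```

```bash
python3 st.py
```

```text
40.0167 [ 0.5504 -0.281   0.0427] [-3.141  0.006  0.247] j6 0.764 F [-9.46  1.56 10.91] M [ 0.223  1.813 -0.02 ] tau6 0.463 w 0.029257156135336044
```

Call:
{"fn": "step_arm", "kwargs": {
  "plan": [
    [[0,0,0,-0.08,10],[0,0,0,-0.15,10],[0,0,0,-0.15,10]]
  ]
}}

```text
time: 40.27
tool_pos: [0.5503, -0.2807, 0.0427]
ee_rot: [3.142, 0.006, 0.097]
wrist_force: [-8.8, 1.4, 10.8]
width: 0.0293
```

```bash
python3 st.py
```

```text
40.2667 [ 0.5503 -0.2807  0.0427] [3.142 0.006 0.097] j6 0.913 F [-8.81  1.36 10.83] M [ 0.293  1.845 -0.014] tau6 0.409 w 0.029294348439845422
```

Call:
{"fn": "step_arm", "kwargs": {
  "plan": [
    [[0,0,0,-0.08,10],[0,0,0,-0.15,10],[0,0,0,-0.15,10]]
  ]
}}

```text
time: 40.52
tool_pos: [0.5503, -0.2804, 0.0427]
ee_rot: [3.141, 0.006, -0.053]
wrist_force: [-9.0, 2.0, 10.6]
width: 0.0293
```

```bash
python3 st.py; python3 -c "
from h import *
a=snap('top','t8');c=pix('t8',(.52,-.14,.02)).astype(int)
o=np.load('t6.npz')['im'][:,:,::-1]
f=lambda x:cv2.resize(x[c[1]-30:c[1]+30,c[0]-40:c[0]+40],(400,300),interpolation=cv2.INTER_CUBIC)
cv2.imwrite('pics/t8.png',np.hstack([f(o),f(a)]))"
```

```text
40.5167 [ 0.5503 -0.2804  0.0427] [ 3.141  0.006 -0.053] j6 1.063 F [-9.05  1.98 10.58] M [ 0.392  1.832 -0.029] tau6 0.408 w 0.02928742839854301
```

View pics/t8.png

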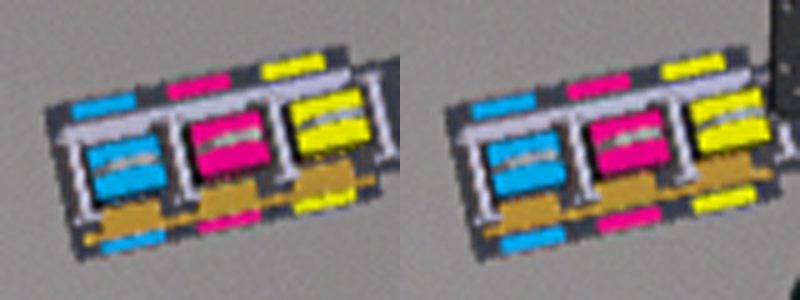

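Call:
{"fn": "step_arm", "kwargs": {
  "plan": [
    [[0,0,0,-0.05,10],[0,0,0,-0.1,10],[0,0,0,-0.1,10]]
  ]
}}

```text
time: 40.82
tool_pos: [0.5508, -0.2803, 0.0427]
ee_rot: [3.141, 0.005, -0.151]
wrist_force: [-8.9, 1.9, 9.4]
width: 0.0293
```

```bash
python3 st.py
```

```text
40.8167 [ 0.5508 -0.2803  0.0427] [ 3.141  0.005 -0.151] j6 1.162 F [-8.88  1.89  9.35] M [0.449 1.635 0.219] tau6 0.489 w 0.029343975408218172
```

Call:
{"fn": "step_arm", "kwargs": {
  "plan": [
    [[0,0,0,-0.05,10],[0,0,0,-0.1,10],[0,0,0,-0.1,10]]
  ]
}}

```text
time: 41.07
tool_pos: [0.5522, -0.2806, 0.0427]
ee_rot: [3.14, 0.002, -0.251]
wrist_force: [-5.8, 2.0, 6.6]
width: 0.0292
```

```bash
python3 st.py
```

```text
41.0667 [ 0.5522 -0.2806  0.0427] [ 3.14e+00  2.00e-03 -2.51e-01] j6 1.262 F [-5.8   1.96  6.64] M [0.231 0.992 0.222] tau6 0.497 w 0.029161584120761683
```

The torque about the screw axis stepped from about 0 to 0.22 N·m and no longer grows, so the screw has seated. I'm stopping, releasing, and backing off straight up.

Call:
{"fn": "step_arm", "kwargs": {
  "plan": [
    [[0,0,0,0,60],[0,0,0,0,60],[0,0,0,0,60],[0,0,0,0,60],[0,0,0,0,60],[0,0,30,0,60],[0,0,65,0,60],[0,0,100,0,60]]
  ]
}}

```text
time: 41.73
tool_pos: [0.5525, -0.2797, 0.1407]
ee_rot: [-3.141, 0.003, -0.25]
wrist_force: [1.4, -0.5, 0.8]
width: 0.0565
```

Call:
{"fn": "step_arm", "kwargs": {
  "plan": [
    [[0,0,35,0,60],[-20,0,60,0,60],[-55,0,70,0,60],[-90,0,70,0,60],[-125,0,70,0,60],[-160,0,70,0,60],[-190,0,70,0,60],[-200,0,70,0,60]]
  ]
}}

```text
time: 42.4
tool_pos: [0.3504, -0.2801, 0.2116]
ee_rot: [3.14, 0.0, -0.252]
wrist_force: [0.9, -0.0, -1.2]
width: 0.0563
```

```bash
python3 st.py; python3 -c "
from h import *
a=snap('top','t9');c=pix('t9',(.53,-.18,.03)).astype(int);b=snap('scene','s9');d=pix('s9',(.53,-.18,.05)).astype(int)
f=lambda x,c,k:cv2.resize(x[c[1]-3*k:c[1]+3*k,c[0]-4*k:c[0]+4*k],(400,300),interpolation=cv2.INTER_CUBIC)
cv2.imwrite('pics/t9.png',np.vstack([np.hstack([f(a,c,11),f(b,d,13)]),np.hstack([cv2.resize(a,(400,300)),cv2.resize(b,(400,300))])]))"
```

```text
42.4 [ 0.3504 -0.2801  0.2116] [ 3.14   0.    -0.252] j6 1.023 F [ 0.9  -0.05 -1.17] M [0.055 0.119 0.01 ] tau6 -0.036 w 0.0563315478609743
```

View pics/t9.png

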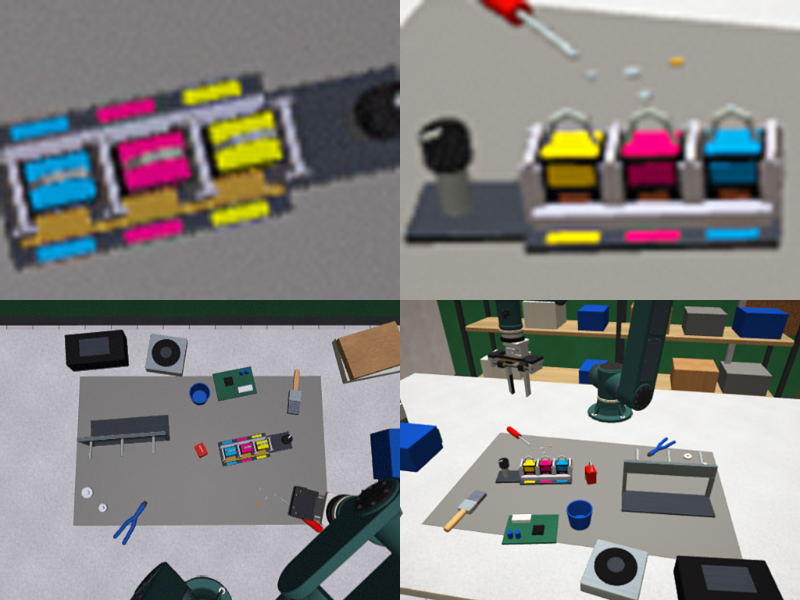

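```bash
python3 - <<'E'
from h import *
ax=np.array([.5530,-.2794])
for f in ('w5','s2','s6','s9','scene','top','t9'):
    im=np.load(f+'.npz')['im'].astype(int); c=pix(f,(*ax,.072)); pr=[pix(f,(ax[0]+.0115*np.cos(t),ax[1]+.0115*np.sin(t),.0725)) for t in np.linspace(0,2*np.pi,72,endpoint=False)]
    best=[]
    g=cv2.cvtColor(im.astype(np.uint8),cv2.COLOR_RGB2GRAY)
    v=np.array([cv2.getRectSubPix(g,(1,1),tuple(map(float,p)))[0,0] for p in pr])
    w=np.clip(v.astype(float)-60,0,None)
    a=np.linspace(0,2*np.pi,72,endpoint=False); print(f,v.max(),'mark deg',np.degrees(np.angle((w*np.exp(1j*a)).sum())).round(1),(w>0).sum())
E
```

```text
w5 239 mark deg 171.9 6
s2 163 mark deg 172.6 14
s6 164 mark deg 172.4 14
s9 142 mark deg -51.9 15
scene 160 mark deg 172.4 13
top 168 mark deg 164.7 7
t9 156 mark deg -41.7 8
```

```bash
python3 - <<'E'
from h import *
im=snap('wrist','w9'); c=pix('w9',(.5530,-.2794,.072)); b=pix('w9',(.533,-.2,.02)); print(c,b)
u,v=((c+b)/2).astype(int); u0,v0=max(u-64,0),max(v-48,0); print(u0,v0)
cv2.imwrite('pics/w9.png',cv2.resize(im[v0:v0+96,u0:u0+128],(800,600),interpolation=cv2.INTER_CUBIC))
E
```

```text
[196.53857455 -46.42722444] [135.38701592  20.86032209]
101 0
```

View pics/w9.png

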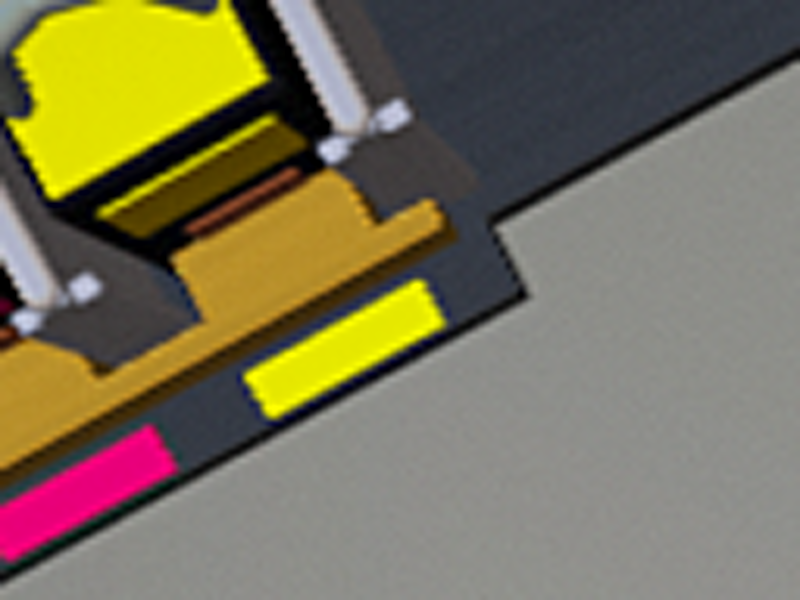

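```bash
python3 - <<'E'
from h import *
c,s=np.cos(.209),np.sin(.209); L=lambda p:np.array([[c,s],[-s,c]])@p[:2]
W=lambda x,y,z:pt('w9',101+x/6.25-.42,y/6.25-.42,z)
t=L(W(345,350,.008)); print('tag',t,'bar pad inner',L(W(190,252,.021))-t,L(W(255,216,.021))-t,L(W(320,178,.021))-t,'corner',L(W(527,296,.008))-t)
# rod outer top edge now and before
print('rod now',L(W(300,293,.021))-t)
C=lambda x,y,z:L(pt('w2',252+x/6.8-.43,80+y/6.8-.43,z))
t2=C(85,345,.008); print('before',C(213,345,.021)-t2,'rod',C(112,345,.021)-t2,'corner',C(60,540,.008)-t2)
E
```

```text
tag [ 0.44584712 -0.30549621] bar pad inner [0.02073723 0.01228489] [2.06516704e-02 8.94044275e-05] [ 0.02081906 -0.01216093] corner [-0.00629362 -0.03172388]
rod now [ 0.00757098 -0.00042886]
before [0.01935139 0.00097215] rod [0.00391887 0.00096706] corner [-0.00389563 -0.0311119 ]
```

The bar moved about 3.8 mm (≈3.4 rad), which agrees with the 3.5 rad the wrist turned. The absolute bar position is only good to about 1 mm. I'll regrip well centred and make a short tactile check that the screw really is against its seat.

Call:
{"fn": "step_arm", "kwargs": {
  "plan": [
    [[30,0,0,0,60],[65,0,0,0,60],[100,0,0,0,60],[135,0,0,0,60],[170,0,0,0,60],[195,0,0,0,60],[202,-0.5,-20,0,60],[202,-0.5,-45,0,60]]
  ]
}}

```text
time: 43.22
tool_pos: [0.5608, -0.2804, 0.1664]
ee_rot: [3.141, -0.005, -0.247]
wrist_force: [0.2, 0.4, -0.5]
width: 0.0563
```

Call:
{"fn": "step_arm", "kwargs": {
  "plan": [
    [[0,0,-30,0,60],[0,0,-60,0,60],[0,0,-90,0,60],[0,0,-112,0,60],[0,0,-122,0,60],[0,0,-125,0,60],[0,0,-125,0,60],[0,0,-125,0,60]]
  ]
}}

```text
time: 43.88
tool_pos: [0.5569, -0.2811, 0.0427]
ee_rot: [3.141, -0.003, -0.25]
wrist_force: [-0.5, -0.0, 1.2]
width: 0.0563
```

Call:
{"fn": "step_arm", "kwargs": {
  "plan": [
    [[0,0,0,0,10],[0,0,0,0,10],[0,0,0,0,10],[0,0,0,0,10],[0,0,0,0,10],[0,0,0,0,10],[0,0,0,0,10]]
  ]
}}

```text
time: 44.47
tool_pos: [0.5556, -0.2814, 0.0421]
ee_rot: [3.14, -0.001, -0.25]
wrist_force: [-0.5, -0.8, 4.0]
width: 0.0296
```

```bash
python3 st.py
```

```text
44.4667 [ 0.5556 -0.2814  0.0421] [ 3.14e+00 -1.00e-03 -2.50e-01] j6 1.262 F [-0.46 -0.79  3.99] M [-0.238  0.286  0.048] tau6 0.028 w 0.029583777905110627
```

Call:
{"fn": "step_arm", "kwargs": {
  "plan": [
    [[0,0,0,-0.03,10],[0,0,0,-0.06,10],[0,0,0,-0.06,10]]
  ]
}}

```text
time: 44.72
tool_pos: [0.5561, -0.2818, 0.0421]
ee_rot: [3.14, -0.003, -0.31]
wrist_force: [0.3, -3.0, 3.1]
width: 0.0296
```

```bash
python3 st.py
```

```text
44.7167 [ 0.5561 -0.2818  0.0421] [ 3.14e+00 -3.00e-03 -3.10e-01] j6 1.321 F [ 0.33 -2.99  3.07] M [-0.496 -0.     0.487] tau6 0.668 w 0.029600886293613
```

A turn of only 0.06 rad gives 0.49 N·m at once, so the screw is firmly on its seat. Releasing and leaving.

Call:
{"fn": "step_arm", "kwargs": {
  "plan": [
    [[0,0,0,0,60],[0,0,0,0,60],[0,0,0,0,60],[0,0,0,0,60],[0,0,0,0,60],[0,0,30,0,60],[0,0,65,0,60],[0,0,100,0,60]]
  ]
}}

```text
time: 45.38
tool_pos: [0.5543, -0.28, 0.1407]
ee_rot: [-3.141, 0.004, -0.31]
wrist_force: [0.1, -0.1, -0.4]
width: 0.0565
```

Call:
{"fn": "step_arm", "kwargs": {
  "plan": [
    [[0,0,35,0,60],[-20,0,60,0,60],[-55,0,70,0,60],[-90,0,70,0,60],[-125,0,70,0,60],[-160,0,70,0,60],[-190,0,70,0,60],[-200,0,70,0,60]]
  ]
}}

```text
time: 46.05
tool_pos: [0.3523, -0.2803, 0.2115]
ee_rot: [3.141, 0.001, -0.312]
wrist_force: [0.5, -0.0, -0.0]
width: 0.0566
```

```bash
python3 st.py; python3 -c "
from h import *
a=snap('top','ta');c=pix('ta',(.53,-.18,.03)).astype(int);b=snap('scene','sa');d=pix('sa',(.53,-.18,.05)).astype(int)
f=lambda x,c,k:cv2.resize(x[c[1]-3*k:c[1]+3*k,c[0]-4*k:c[0]+4*k],(400,300),interpolation=cv2.INTER_CUBIC)
cv2.imwrite('pics/ta.png',np.hstack([f(a,c,14),f(b,d,14)]))"
```

```text
46.05 [ 0.3523 -0.2803  0.2115] [ 3.141e+00  1.000e-03 -3.120e-01] j6 1.086 F [ 0.5  -0.03 -0.03] M [ 0.008  0.208 -0.005] tau6 -0.036 w 0.056604600526580735
```

View pics/ta.png

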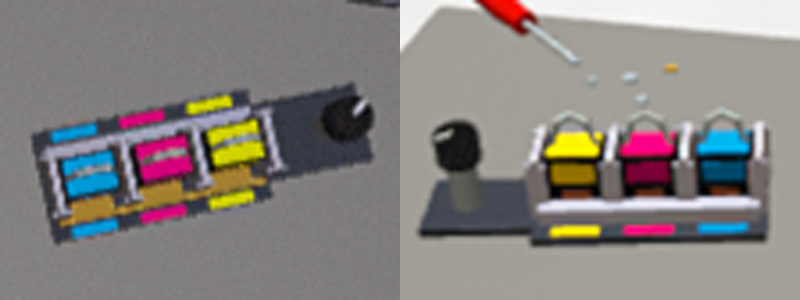

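All three heads stand upright in their own bays, the bar is forward, and the arm is clear. Handing in.

```bash
python3 -c "
from bench import robot; print(robot.close_job())"
```

```text
the job is handed in; nothing more can be done
None
```

The job is handed in after about 46 s on the robot's clock. The cyan, yellow and magenta heads are each upright in the bay of their own colour, and the thumbscrew is seated so the brass bar clamps them. I lifted each head off its peg by its sides, stood it on the bench, took it anew front-to-back and lowered it into its bay.

- **Thumbscrew:** I turned it clockwise about 3.6 rad, until the torque stepped from about 0 to 0.22 N·m, and stopped there. When I gripped it again, a 0.06 rad turn gave 0.49 N·m at once, so it was on its seat. I let go straight away.
- **Pictures:** The last pictures show the three heads in their bays, the bar moved forward and the arm clear of everything. I never touched the red look-alike, cup, screwdriver or gears.
- **Checks that agreed less well:**
  - The screw's white mark suggests 3.6 to 3.9 rad of turn and the bar travel about 3.4 rad, against 3.65 rad turned at the wrist.
  - The measured room between bar and back stop came out about 1 mm more than the 31 mm expected. That is within camera error, so I relied on the torque check.

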